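# Unpile the wheel-change kit onto its shelf pads

## Task

The wheel-change kit has been left in one pile on the garage shelf. Take it apart from the top down and leave each thing standing upright in the middle of its own black pad: first the chrome deep socket on the pad with the yellow ring, next the blue cup on the pad with the blue ring, then the orange socket rail lengthwise on the pad with the orange frame, and last the steel lug nut tray lengthwise on the pad with the white frame. Tip nothing over, and leave the chrome extension bar and the red tin where they are.

Things in the scene. Friction and masses are not known exactly. Their poses are not given: they have to be found in the camera images.
- socket: Loose chrome deep socket, an upright cylinder 26 mm in diameter and 72 mm tall, about 130 g, on top of the pile: it starts standing inside the blue cup and shows 39 mm above the cup's rim. Origin at the centre of its underside, z up along its axis.
- cup: Loose blue hard cup, round, 46 mm outside diameter, 38 mm tall, wall 3 mm, floor 5 mm thick, about 60 g. It starts standing on the middle of the orange rail, overhanging the rail's long sides by 7 mm each, with the socket in it. Origin at the centre of its underside, z up.
- rail: Loose orange plastic socket rail, a flat bar 150 mm long (its x axis) by 32 mm wide (its y axis) by 14 mm thick, about 160 g, with a short chrome socket fixed upright near each end (22 and 25 mm diameter, 24 mm tall, centred 59 mm from the middle, so tops 38 mm above the origin). It starts lying crosswise on the rims of the steel tray; either way round is right on its pad. Origin at the centre of its underside, z up.
- tray: Loose stainless steel open tray, 110 mm long (its x axis) by 64 mm wide (its y axis) by 32 mm tall, walls 3 mm, about 350 g, with acorn lug nuts held in it by a magnet (they do not come out and stay below the rim). It is the bottom of the pile and starts on the shelf; either way round is right on its pad. Origin at the centre of its underside, z up.
- pad_socket: Place for the socket: fixed black rubber pad 64 x 64 mm, 3 mm thick, with a yellow ring 56 mm across. Origin at the centre of its underside on the shelf, so its top is at z = 3 mm.
- pad_cup: Place for the cup: fixed black rubber pad 80 x 80 mm, 3 mm thick, with a blue ring 72 mm across. Origin at the centre of its underside.
- pad_rail: Place for the rail: fixed black rubber pad 170 mm long (its x axis) by 54 mm wide (its y axis), 3 mm thick, with an orange rectangular frame. Origin at the centre of its underside.
- pad_tray: Place for the tray: fixed black rubber pad 134 mm long (its x axis) by 86 mm wide (its y axis), 3 mm thick, with a white rectangular frame. Origin at the centre of its underside.
- ext_bar: Bystander, not to be moved: loose chrome extension bar lying on the shelf, 125 mm long (its x axis), 18 mm thick. Origin at the middle of its underside.
- tin: Bystander, not to be moved: loose round red tin with a steel lid, 67 mm in diameter, 54 mm tall. Origin at the centre of its underside.
There are look-alikes about, which are no part of the job. What is shaped like the socket but green is not meant.

How it is judged:
By the outcome, as a careful person would: the job done as asked, in the order asked, and still so for the second after the job is handed in, with the robot touching nothing.
It also fails if it takes over 128 s, if anything falls off the work surface, if the arm or the gripper's body presses on something with over 40 N, if the wrist force passes 120 N, or if a joint passes its speed limit or range.

## Robot

A 7-joint arm with a two-finger parallel gripper is mounted at the origin on the work surface. World frame = base frame: x ahead of the robot, y to its left, z up, the work surface at z = 0. Lengths are in mm, angles in rad, forces in N, time in s.
With the tool pointing down it reaches from about 400 to 875 mm from the base axis. Payload 4.4 kg.
Tool frame: the origin (TCP) lies at the very end of the fingers, on their centre line; the grasp point (between the pads) lies 19 mm behind it (ctrl.grip_depth is the distance from the TCP to the grasp point, in mm); z points along the fingers, x is the direction in which the jaws open and shut, and the axes are right-handed (so a half turn about z gives the same grasp; the last joint's range is limited). The gripper opens to 85 mm and grips with 20 to 120 N. Pads are 22 mm wide; open, the fingers measure 114 mm over their backs; the gripper's body (76 mm by 85 mm) begins 54 mm behind the grasp point. The pads swing forward as they close: fully open they stand 13 mm farther back than shut.
Start: joints at [1.1, 0.628, 0.038, 1.517, -0.027, 0.996, -0.02], TCP at [256.021, -597.471, 231.313] pointing down, gripper open.
Joint ranges: [-3.06, 3.06], [-0.37, 2.12], [-1.25, 1.32], [0.18, 2.47], [-1.1, 4.24], [0.23, 1.98], [-2.94, 2.94]. Speed limits (rad/s): [2.57, 2.57, 3.14, 3.14, 3.14, 3.14, 3.14].

## Interface

Orientations are given as [roll, pitch, yaw] about the fixed x, y, z axes, in that order (R = Rz(yaw) Ry(pitch) Rx(roll)).
In Python, from cell import ctrl gives the robot as it stands.
- The arm moves only by the shell command python3 -m creep 'ROWS'. ROWS is JSON, a list of rows, each an object with "hand": the opening, from 0 (shut) to 1 (fully open); "travel": the shift along the tool's x, y, z in cm, a list of three; "angular": the turn, a rotation vector about the tool's x, y, z in degrees, a list of three. In form: [{"hand": hand, "travel": [tx, ty, tz], "angular": [rx, ry, rz]}, ...]. A call has 1 to 20 rows; each row is the pose to reach, as a shift and turn from the pose measured when the call began, along the tool's axes at that moment; what a row does not reach only later rows make up. A row lasts 1/10 s, in which the tool goes at most 50 mm and 8.59 degrees, less where a joint would pass 70% of its speed; a pose out of reach is approached as far as the arm can. A call with a gripper value outside its range is refused whole. The fingers move at their own pace and stop on an object; the grip force is fixed at half the most. Time passes only in rows, so rows that repeat a pose let the fingers close. It gives the time, the measured TCP pose, the force and the opening at its end, in the units of the state.
- ctrl.read_state(): the state, without advancing time (a new reading comes with each control period).
- ctrl.get_image(name): name is "scene" or "top"; returns a dict with "frame" (420x560x3 uint8, red, green, blue), "fx", "fy", "cx", "cy" (pixels), "origin" and "orientation" of the camera in the world. Camera axes: x right, y down, z forward; pixel columns grow to the right and rows downward; lengths in mm; the calibration is good to about 2 mm. A picture is of the moment at which its call begins. There is no depth.
- ctrl.finish_job(): hands the job in, once; it reports no verdict.
Trained networks look in the newest picture that a camera, given by its name, has taken for a name from the list of things; names that differ only in an ending like _2 or _b are one class to them, and where a whole thing is asked for, a point or a joint stands for the part that bears it (a point fixed in the world has none). Each returns a list of dicts, best first, with "confidence" (0 to 1); they miss things now and then, are a little off and sometimes report something else, mostly with a low value. They report only what shows in the picture. A call takes as long as a camera call. They do not tell look-alikes from the thing itself.
- ctrl.regions_of(camera, thing): "region" (420x560 bool, what is visible of it).
- ctrl.spot_point(camera, thing): "at" ([x, y, z] in mm, in world coordinates, good to about 4 mm: a listed point, or the origin of a listed thing).
The state is a dict: "clock": time; "qpos": joint angles; "qd": joint speeds; "tau": joint torques, N m; "eef_pos": TCP position; "tool_rot": TCP orientation; "force": force on the tool from outside, world axes, zero at the start; "torque": the same for the moment, N m; "width": finger opening in mm.
Only numpy, scipy, OpenCV 4.12 (cv2) and the standard library are available. Lean on these libraries where they do the work, as an engineer would, in place of code of your own. Each camera call takes 0.05 s, during which the arm holds its last target. There are 200 camera calls.

## Working session

There is one attempt and no reset: what is moved stays moved. The work goes in short steps, Python scripts to look and compute and a shell command to move; the robot and the scene stay as the last step left them, time stands still between calls to the robot, and variables do not carry over. Pictures are saved under pics/ and viewed, about 12 in all and at most 16, crops included, and the job is handed in when it is done.

```bash
mkdir -p pics; ls
python3 - <<'E'
from cell import ctrl
import cv2,numpy as np
print(ctrl.read_state())
for n in("scene","top"):
    d=ctrl.get_image(n); cv2.imwrite(f"pics/{n}0.png",d["frame"][:,:,::-1]); print(n,[d[k] for k in("fx","fy","cx","cy","origin","orientation")])
    for t in "socket cup rail tray pad_socket pad_cup pad_rail pad_tray ext_bar tin".split():
        print(t,[(np.round(r["at"],0).tolist(),round(r["confidence"],2)) for r in ctrl.spot_point(n,t)][:3])
E
```

```text
pics
{'clock': 0.0, 'qpos': array([ 1.10020824,  0.62934304,  0.03844958,  1.51837229, -0.02697357,
        0.99628852, -0.02001339]), 'qd': array([-0.00019801, -0.00063018, -0.00144773, -0.00055804,  0.00040088,
       -0.00034368,  0.00054622]), 'tau': array([ 2.87467628e-04, -5.63404584e+01,  1.22601695e+00, -1.93448728e+01,
        1.08517628e-02,  1.04761234e-02,  5.95950928e-05]), 'eef_pos': array([ 255.75525349, -596.89091791,  230.38985879]), 'tool_rot': array([ 3.14154109e+00,  1.89229351e-03, -1.16601356e+00]), 'force': array([-0.69546434,  0.34949819,  0.45500928]), 'torque': array([ 0.00010585, -0.00657721,  0.03792757]), 'width': 85.32463622886803}
scene [546.6981685306644, 546.6981685306644, 286.7606310746507, 215.20621546233164, array([1054.72307105,  841.98734677,  794.51383479]), array([-2.22687121, -0.01367497,  2.55573593])]
socket [([370.0, 374.0, 0.0], 0.92), ([468.0, 414.0, 2.0], 0.82), ([439.0, 223.0, -1.0], 0.73)]
cup [([644.0, -10.0, -1.0], 0.58), ([465.0, 313.0, 47.0], 0.57)]
rail [([474.0, 311.0, 33.0], 0.94)]
tray [([475.0, 315.0, 2.0], 0.57)]
pad_socket [
[... 198 characters left out ...]
.0, 2.0], 0.57)]
tin [([629.0, 200.0, -3.0], 0.92)]
top [462.6734920064412, 462.6734920064412, 287.1381314142944, 215.54039299899466, array([ 372.45232997,   39.36508822, 1045.88557072]), array([-3.02229562,  0.02946252, -1.59873776])]
socket [([432.0, 220.0, 1.0], 0.75), ([472.0, 317.0, 48.0], 0.71), ([470.0, 414.0, -1.0], 0.6)]
cup [([470.0, 311.0, 49.0], 0.69)]
rail [([469.0, 320.0, 28.0], 0.62)]
tray []
pad_socket [([476.0, -290.0, 2.0], 0.86)]
pad_cup [([644.0, -196.0, 2.0], 0.74), ([469.0, 315.0, 30.0], 0.53)]
pad_rail [([639.0, -9.0, 0.0], 0.96)]
pad_tray [([474.0, 94.0, 1.0], 0.91)]
ext_bar [([460.0, -106.0, 0.0], 0.89)]
tin [([627.0, 199.0, 1.0], 0.76), ([472.0, -290.0, 3.0], 0.23)]
```

View pics/scene0.png

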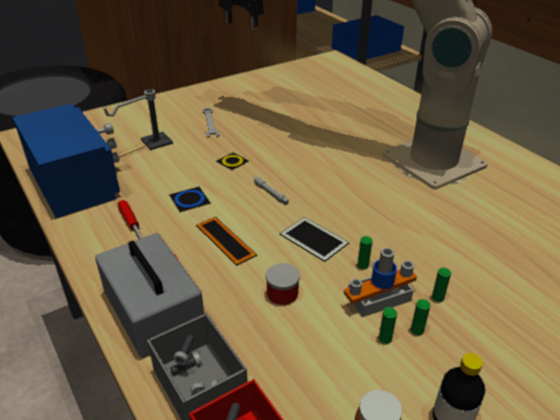

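View pics/top0.png

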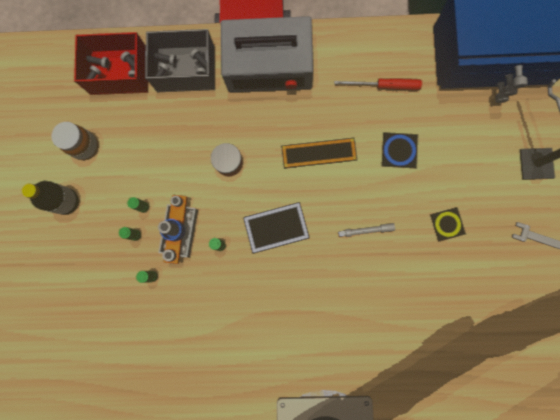

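The top view has the pile at about (172,230). Five upright cylinders could be the socket: four green ones at (135,203), (126,233), (144,277) and (217,244), and one chrome one in the blue cup at about (166,227). The chrome one fits the description because it stands in the cup on the pile. I'll confirm that in a crop and measure.

```bash
cat > h.py <<'E'
from cell import ctrl
import cv2,numpy as np
from scipy.spatial.transform import Rotation as R
class Cam:
    def __init__(s,n):
        d=ctrl.get_image(n); s.n=n; s.f=d["frame"]; s.fx=d["fx"]; s.c=np.array([d["cx"],d["cy"]]); s.o=np.array(d["origin"]); s.R=R.from_euler("xyz",d["orientation"]).as_matrix()
    def proj(s,P):
        p=(np.atleast_2d(P)-s.o)@s.R; return p[:,:2]/p[:,2:]*s.fx+s.c
    def back(s,uv,z):
        uv=np.atleast_2d(uv); r=np.c_[(uv-s.c)/s.fx,np.ones(len(uv))]@s.R.T
        return s.o+r*((z-s.o[2])/r[:,2:])
def rect_on(c,mask,z):
    cs,_=cv2.findContours(mask.astype(np.uint8),0,1); k=max(cs,key=cv2.contourArea)[:,0,:]
    w=c.back(k,z)[:,:2].astype(np.float32); (cx,cy),(a,b),t=cv2.minAreaRect(w)
    if a<b: a,b,t=b,a,t+90
    return np.round([cx,cy,a,b,(t+90)%180-90],1)
E
python3 - <<'E'
from h import *
S=Cam("scene");T=Cam("top")
for c in(T,S):
    for t,z in(("pad_socket",3),("pad_cup",3),("pad_rail",3),("pad_tray",3),("rail",46),("cup",84),("socket",123)):
        for r in ctrl.regions_of(c.n,t)[:4]:
            m=r["region"]; print(c.n,t,round(r["confidence"],2),m.sum(),np.round(np.argwhere(m).mean(0)[::-1]),rect_on(c,m,z))
a=cv2.resize(T.f[180:290,110:260],None,fx=4,fy=4,interpolation=2); b=cv2.resize(S.f[220:350,330:460],None,fx=3.385,fy=3.385,interpolation=2)
h=min(a.shape[0],b.shape[0]); cv2.imwrite("pics/crop1.png",np.hstack([a[:h,:400],b[:h,:400]])[:,:,::-1])
E
```

```text
top pad_socket 0.76 860 [448. 223.] [ 469.3 -294.1   67.8   67.1  -76.1]
top pad_socket 0.66 767 [175. 229.] [523.3 316.4  61.7  37.2  -7.2]
top pad_cup 0.91 1214 [400. 150.] [ 642.6 -195.3   81.8   79.7   -3.5]
top pad_rail 0.76 1700 [319. 153.] [642.1 -10.1 172.4  54.6 -85.7]
top pad_tray 0.83 2281 [276. 227.] [473.3  92.7 137.2  88.2 -76.8]
top rail 0.58 778 [175. 228.] [517.1 304.9  59.6  35.9  -7.2]
top cup 0.57 223 [176. 231.] [463.5 302.   45.6  42.2 -26.8]
top socket 0.73 265 [148. 276.] [371.1 343.7  46.4  23.8  88.4]
top socket 0.59 217 [169. 228.] [465.7 303.5  41.6  24.1  70.1]
top socket 0.57 257 [130. 234.] [457.2 381.1  47.1  25.3  72.7]
top socket 0.54 266 [139. 205.] [516.  364.8  50.5  24.1  64.2]
scene pad_socket 0.69 366 [232. 161.] [ 469.1 -290.3   73.3   72.9   14.9]
scene pad_cup 0.94 600 [189. 199.] [ 643.6 -192.3   81.6   77.7   83.2]
scene pad_rail 0.9 1301 [226. 241.] [644.2  -9.4 175.   58.2 -85.4]
scene pad_tray 0.94 1524 [314. 239.] [474.2  94.7 136.   89.6 -76.4]
scene pad_tray 0.27 1174 [282. 284.] [612.5 176.5 118.   70.5  55.4]
scene rail 0.68 1074 [378. 285.] [469.8 311.7 172.5  56.2  -6.2]
scene cup 0.78 436 [382. 276.] [487.3 327.1  71.3  45.9  37.1]
scene socket 0.89 467 [441. 285.] [447.7 428.7  91.1  23.9  34.7]
scene socket 0.84 497 [387. 326.] [588.9 447.3  77.8  23.1  40.4]
scene socket 0.6 335 [386. 261.] [486.9 329.6  70.4  24.9  42.6]
scene socket 0.59 459 [420. 317.] [531.4 462.3  80.6  22.4  35. ]
```

View pics/crop1.png

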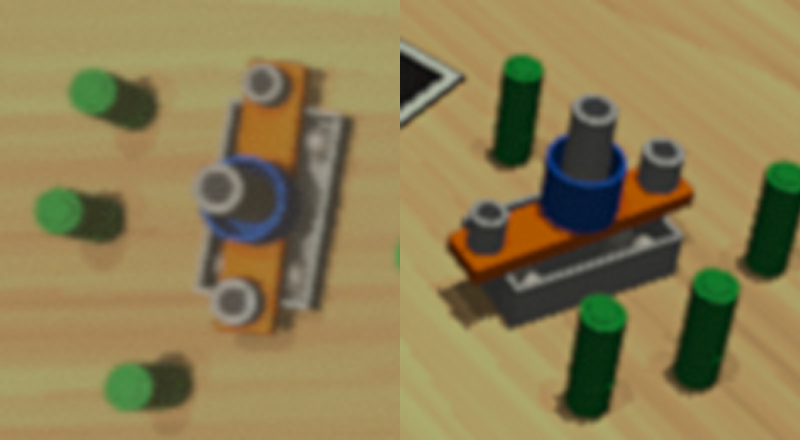

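The crop shows the chrome socket in the blue cup on the orange rail. It is at crop (220,188) in the top view and (595,108) in the scene view, and the four look-alikes are green. The rail lies parallel to the tray's long side. Next I'll fit the pile pose from the marked points in both views.

```bash
cat >> h.py <<'E'
def go(x,y,z,yaw,frm=None):
    """travel (cm) / angular (deg) from the present pose to a tool-down TCP pose, yaw in deg (mod 180)"""
    s=ctrl.read_state(); p=s["eef_pos"]; r=R.from_euler("xyz",s["tool_rot"])
    t=r.inv().apply(np.array([x,y,z])-p)/10
    a=min(((r.inv()*R.from_euler("xyz",[180,0,yw],degrees=True)).as_rotvec(degrees=True) for yw in(yaw,yaw+180)),key=np.linalg.norm) if frm is None else (r.inv()*R.from_euler("xyz",[180,0,yaw],degrees=True)).as_rotvec(degrees=True)
    print("travel",np.round(t,2).tolist(),"ang",np.round(a,1).tolist(),"now",np.round(p,1),"w",round(s["width"],1),"F",np.round(s["force"],1),"t",round(s["clock"],2))
E
python3 - <<'E'
from h import *
from scipy.optimize import least_squares
S=Cam("scene");T=Cam("top")
ct=lambda u,v:(u/4+110,v/4+180); cs=lambda u,v:((u-400)/3.385+330,v/3.385+220)
# local pile frame (x along rail), z in world
P=[(0,0,123),(59,0,70),(-59,0,70),(0,0,84)]
obs=[(T,[ct(220,188),ct(264,85),ct(235,300),ct(245,200)]),(S,[cs(595,108),cs(490,213),cs(661,150),cs(586,163)])]
def W(q,P):
    c,s=np.cos(q[2]),np.sin(q[2]); P=np.array(P,float); return np.c_[q[0]+c*P[:,0]-s*P[:,1],q[1]+s*P[:,0]+c*P[:,1],P[:,2]]
for sel in([0],[1],[0,1]):
    f=lambda q:np.concatenate([(obs[i][0].proj(W(q,P))-obs[i][1]).ravel() for i in sel])
    r=least_squares(f,[465,310,-.12]); print(sel,r.x[:2],np.degrees(r.x[2]),np.round(r.fun,1))
for c,pts in((T,[ct(348,118),ct(318,305)]),(S,[cs(680,235),cs(510,290)])): print(c.n,"tray corners",c.back(pts,32).round(1).tolist(),"cup",c.back(obs[0 if c is T else 1][1],84)[3].round(1))
for c in(T,S): print(c.n,"sock",c.back(obs[0 if c is T else 1][1],123)[0].round(1))
go(500,-150,230,20,1)
E
```

```text
[0] [469.09489554 310.16812658] -7.611568006712737 [ 0.3 -0.4  0.2  0.5  0.1  1.6 -0.6 -1.6]
[1] [470.99583225 314.61971765] -6.432682289072233 [-0.9  0.6  0.7  0.   1.  -0.3 -0.8 -0.3]
[0, 1] [469.5304858  312.09181074] -7.010145234848423 [-0.6 -0.6 -1.   0.3 -0.5  1.4 -1.5 -1.8 -1.2 -0.5  0.3 -1.3  0.9 -1.2
 -1.1 -1.3]
top tray corners [[514.7, 265.9, 32.0], [411.5, 283.0, 32.0]] cup [465.6 309.   84. ]
scene tray corners [[422.3, 352.6, 32.0], [532.6, 332.4, 32.0]] cup [470.2 316.   84. ]
top sock [468.3 310.8 123. ]
scene sock [468.5 314.3 123. ]
travel [-31.52, -40.05, 0.13] ang [-0.0, -0.0, -86.8] now [ 256.  -597.4  231.3] w 85.8 F [ 0.2  0.9 -0.7] t 2.0
```

```bash
python3 -m creep '[{"hand":1,"travel":[-31.5,-40,0],"angular":[0,0,-86.8]},{"hand":1,"travel":[-31.5,-40,0],"angular":[0,0,-86.8]},{"hand":1,"travel":[-31.5,-40,0],"angular":[0,0,-86.8]},{"hand":1,"travel":[-31.5,-40,0],"angular":[0,0,-86.8]},{"hand":1,"travel":[-31.5,-40,0],"angular":[0,0,-86.8]},{"hand":1,"travel":[-31.5,-40,0],"angular":[0,0,-86.8]},{"hand":1,"travel":[-31.5,-40,0],"angular":[0,0,-86.8]},{"hand":1,"travel":[-31.5,-40,0],"angular":[0,0,-86.8]},{"hand":1,"travel":[-31.5,-40,0],"angular":[0,0,-86.8]},{"hand":1,"travel":[-31.5,-40,0],"angular":[0,0,-86.8]},{"hand":1,"travel":[-31.5,-40,0],"angular":[0,0,-86.8]},{"hand":1,"travel":[-31.5,-40,0],"angular":[0,0,-86.8]}]'; python3 -c "
from h import *
go(469,312,200,83,1)"
```

```text
clock: 3.2
eef_pos: [500.6, -148.4, 231.5]
tool_rot: [-3.141, -0.001, 0.353]
force: [0.0, -1.2, -0.5]
width: 85.4
travel [12.93, -44.29, 3.18] ang [0.0, -0.1, -62.8] now [ 500.6 -148.4  231.5] w 85.4 F [ 0.  -1.2 -0.5] t 3.2
```

```bash
python3 -m creep '[{"hand":1,"travel":[12.9,-44.3,3.2],"angular":[0,0,-62.8]},{"hand":1,"travel":[12.9,-44.3,3.2],"angular":[0,0,-62.8]},{"hand":1,"travel":[12.9,-44.3,3.2],"angular":[0,0,-62.8]},{"hand":1,"travel":[12.9,-44.3,3.2],"angular":[0,0,-62.8]},{"hand":1,"travel":[12.9,-44.3,3.2],"angular":[0,0,-62.8]},{"hand":1,"travel":[12.9,-44.3,3.2],"angular":[0,0,-62.8]},{"hand":1,"travel":[12.9,-44.3,3.2],"angular":[0,0,-62.8]},{"hand":0.7,"travel":[12.9,-44.3,3.2],"angular":[0,0,-62.8]},{"hand":0.7,"travel":[12.9,-44.3,3.2],"angular":[0,0,-62.8]},{"hand":0.7,"travel":[12.9,-44.3,3.2],"angular":[0,0,-62.8]},{"hand":0.7,"travel":[12.9,-44.3,3.2],"angular":[0,0,-62.8]},{"hand":0.7,"travel":[12.9,-44.3,3.2],"angular":[0,0,-62.8]}]'; python3 -c "
from h import *
go(469,312,94,83,1)
for n in('scene','top'):
    c=Cam(n); cv2.imwrite(f'pics/{n}1.png',c.f[:,:,::-1]); print(n,c.proj(ctrl.read_state()['eef_pos']),c.proj([469,312,123]))
a=cv2.imread('pics/scene1.png')[170:350,300:480]; cv2.imwrite('pics/c2.png',cv2.resize(a,None,fx=3,fy=3,interpolation=2))"
```

```text
clock: 4.4
eef_pos: [469.7, 309.0, 199.2]
tool_rot: [3.141, 0.002, 1.445]
force: [0.4, -0.6, 0.2]
width: 59.9
travel [0.32, -0.12, 10.52] ang [0.1, 0.1, -0.2] now [469.7 309.  199.2] w 59.9 F [ 0.4 -0.6  0.2] t 4.4
scene [[390.26353251 218.15579891]] [[386.56909788 251.31738756]]
top [[154.11844614 222.24192458]] [[164.40001329 226.67577256]]
```

View pics/c2.png

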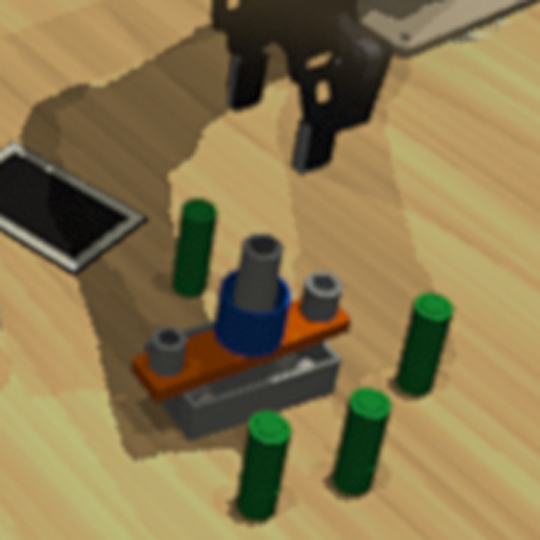

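The fingers hang centred over the chrome socket, with tips at crop (242,107) and (313,168). I'll descend and grip.

```bash
python3 -m creep '[{"hand":0.65,"travel":[0.3,-0.1,4],"angular":[0,0,0]},{"hand":0.65,"travel":[0.3,-0.1,7],"angular":[0,0,0]},{"hand":0.65,"travel":[0.3,-0.1,9],"angular":[0,0,0]},{"hand":0.65,"travel":[0.3,-0.1,10.5],"angular":[0,0,0]},{"hand":0.65,"travel":[0.3,-0.1,10.5],"angular":[0,0,0]},{"hand":0.4,"travel":[0.3,-0.1,10.5],"angular":[0,0,0]},{"hand":0.3,"travel":[0.3,-0.1,10.5],"angular":[0,0,0]},{"hand":0,"travel":[0.3,-0.1,10.5],"angular":[0,0,0]},{"hand":0,"travel":[0.3,-0.1,10.5],"angular":[0,0,0]},{"hand":0,"travel":[0.3,-0.1,10.5],"angular":[0,0,0]},{"hand":0,"travel":[0.3,-0.1,10.5],"angular":[0,0,0]}]'; python3 -c "
from h import *
go(469,312,190,83,1)
for n in('scene','top'):
    c=Cam(n); cv2.imwrite(f'pics/{n}2.png',c.f[:,:,::-1])"
```

```text
clock: 5.6
eef_pos: [470.2, 312.1, 95.7]
tool_rot: [3.138, 0.001, 1.444]
force: [-0.7, -1.2, 7.0]
width: 24.2
travel [-0.03, -0.09, -9.43] ang [0.2, 0.0, -0.2] now [470.2 312.1  95.7] w 24.2 F [-0.7 -1.2  7. ] t 5.6
```

```bash
python3 -m creep '[{"hand":0,"travel":[0,0,-1],"angular":[0,0,0]},{"hand":0,"travel":[0,0,-2],"angular":[0,0,0]},{"hand":0,"travel":[0,0,-4],"angular":[0,0,0]},{"hand":0,"travel":[0,0,-6],"angular":[0,0,0]},{"hand":0,"travel":[0,0,-9],"angular":[0,0,0]},{"hand":0,"travel":[0,0,-11],"angular":[0,0,0]},{"hand":0,"travel":[0,0,-11],"angular":[0,0,0]}]'; python3 -c "
from h import *
go(490,-30,205,40,1)
for n in('scene','top'):
    c=Cam(n); cv2.imwrite(f'pics/{n}3.png',c.f[:,:,::-1])
a=cv2.imread('pics/scene3.png')[170:350,300:480]; cv2.imwrite('pics/c3.png',cv2.resize(a,None,fx=3,fy=3,interpolation=2))"
```

```text
clock: 6.4
eef_pos: [471.0, 313.7, 209.1]
tool_rot: [3.134, -0.004, 1.444]
force: [0.4, 0.5, -1.4]
width: 24.5
travel [-33.86, 6.22, 0.33] ang [0.3, -0.4, 42.7] now [471.  313.7 209.1] w 24.5 F [ 0.4  0.5 -1.4] t 6.4
```

View pics/c3.png

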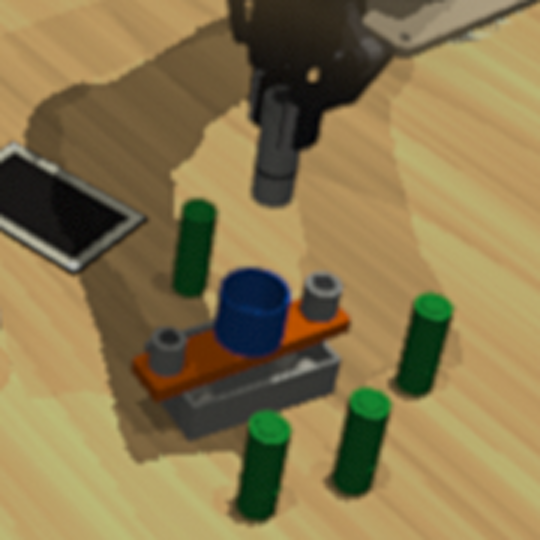

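Only the socket came up. The cup and rail are undisturbed, with the cup at crop (253,312). I'll get accurate pad centres from the earlier frames and compute the transfer.

Run:
```python
from h import *
for n in("top","scene"):
    c=Cam(n); im=cv2.imread(f"pics/{n}0.png"); hsv=cv2.cvtColor(im,cv2.COLOR_BGR2HSV)
    for nm,(x,y),lo,hi in(("yel",(470,-292),(22,120,90),(35,255,255)),("blue",(643,-194),(100,120,60),(125,255,255)),("orange",(643,-10),(5,170,120),(18,255,255)),("white",(474,94),(0,0,110),(180,70,255))):
        u,v=c.proj([x,y,3])[0]; m=cv2.inRange(hsv,lo,hi); k=np.zeros_like(m); cv2.circle(k,(int(u),int(v)),{"yel":24,"blue":30}.get(nm,50),255,-1); m&=k
        m=cv2.morphologyEx(m,cv2.MORPH_CLOSE,np.ones((3,3)))
        print(n,nm,rect_on(c,m,3))
go(469,-292,205,10,1)
```

```text
top yel [ 468.2 -293.2   57.9   57.2   60.7]
top blue [ 642.9 -195.4   70.7   68.2   88. ]
top orange [642.6 -10.6 165.1  49.  -85.6]
top white [472.6  93.2 133.8  85.5 -76.4]
scene yel [ 466.5 -294.9   55.    51.4  -32.3]
scene blue [ 641.7 -195.    72.8   72.8   82.4]
scene orange [641.6 -11.7 166.4  50.  -85.6]
scene white [471.   91.9 132.2  84.4 -76.5]
travel [-59.86, 7.59, 0.12] ang [0.2, 0.1, 72.8] now [469.2 311.4 204.7] w 24.5 F [-0.9 -0.8 -1. ] t 6.6
```

```bash
python3 -m creep '[{"hand":0,"travel":[-59.9,7.7,0],"angular":[0,0,72.8]},{"hand":0,"travel":[-59.9,7.7,0],"angular":[0,0,72.8]},{"hand":0,"travel":[-59.9,7.7,0],"angular":[0,0,72.8]},{"hand":0,"travel":[-59.9,7.7,0],"angular":[0,0,72.8]},{"hand":0,"travel":[-59.9,7.7,0],"angular":[0,0,72.8]},{"hand":0,"travel":[-59.9,7.7,0],"angular":[0,0,72.8]},{"hand":0,"travel":[-59.9,7.7,0],"angular":[0,0,72.8]},{"hand":0,"travel":[-59.9,7.7,0],"angular":[0,0,72.8]},{"hand":0,"travel":[-59.9,7.7,0],"angular":[0,0,72.8]},{"hand":0,"travel":[-59.9,7.7,0],"angular":[0,0,72.8]},{"hand":0,"travel":[-59.9,7.7,0],"angular":[0,0,72.8]},{"hand":0,"travel":[-59.9,7.7,0],"angular":[0,0,72.8]},{"hand":0,"travel":[-59.9,7.7,0],"angular":[0,0,72.8]},{"hand":0,"travel":[-59.9,7.7,0],"angular":[0,0,72.8]},{"hand":0,"travel":[-59.9,7.7,0],"angular":[0,0,72.8]},{"hand":0,"travel":[-59.9,7.7,0],"angular":[0,0,72.8]}]'; python3 -c "
from h import *
go(468,-293.4,55,10,1)"
```

```text
clock: 8.2
eef_pos: [470.3, -290.3, 205.9]
tool_rot: [3.14, -0.001, 0.177]
force: [0.9, 0.6, -0.8]
width: 24.0
travel [-0.29, 0.24, 15.09] ang [0.1, -0.0, 0.1] now [ 470.3 -290.3  205.9] w 24.0 F [ 0.9  0.6 -0.8] t 8.2
```

```bash
python3 -m creep '[{"hand":0,"travel":[-0.3,0.25,4],"angular":[0,0,0]},{"hand":0,"travel":[-0.3,0.25,8],"angular":[0,0,0]},{"hand":0,"travel":[-0.3,0.25,12],"angular":[0,0,0]},{"hand":0,"travel":[-0.3,0.25,14],"angular":[0,0,0]},{"hand":0,"travel":[-0.3,0.25,15],"angular":[0,0,0]},{"hand":0,"travel":[-0.3,0.25,15],"angular":[0,0,0]},{"hand":0,"travel":[-0.3,0.25,15],"angular":[0,0,0]}]'; python3 -c "
from h import *
go(468,-293.4,48,10,1)
for n in('scene','top'):
    c=Cam(n); cv2.imwrite(f'pics/{n}4.png',c.f[:,:,::-1]); q=ctrl.read_state()['eef_pos']; print(c.proj(q),c.proj([468,-293.4,3]),c.proj(q-[0,0,44]))
a=cv2.imread('pics/scene4.png')[100:200,180:290]; cv2.imwrite('pics/c4.png',cv2.resize(a,None,fx=5,fy=5,interpolation=2))"
```

```text
clock: 8.9
eef_pos: [469.0, -293.2, 56.9]
tool_rot: [3.139, -0.002, 0.178]
force: [1.2, -0.6, -1.4]
width: 24.3
travel [-0.1, 0.0, 0.89] ang [0.1, -0.1, 0.2] now [ 469.  -293.2   56.9] w 24.3 F [ 1.2 -0.6 -1.4] t 8.9
[[230.40957839 143.01882127]] [[231.77186706 160.34048301]] [[231.20826178 157.1892482 ]]
[[456.08170342 220.86338242]] [[447.86929173 223.94168473]] [[449.4863591  222.99380355]]
```

View pics/c4.png

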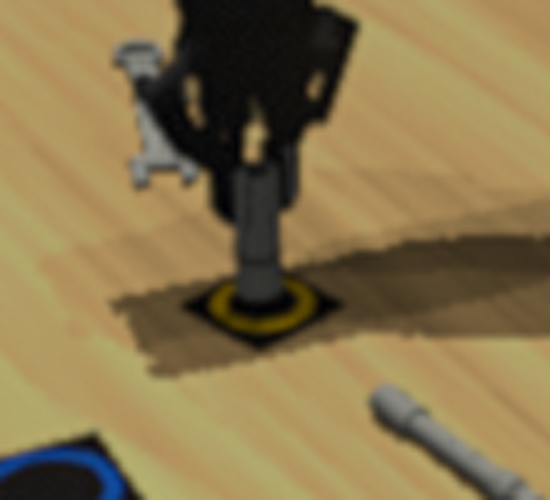

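The socket hangs upright over the yellow ring, with its foot at crop (260,300). I'll lower it gently until it touches.

```bash
python3 -m creep '[{"hand":0,"travel":[0,0,0.5],"angular":[0,0,0]},{"hand":0,"travel":[0,0,0.8],"angular":[0,0,0]},{"hand":0,"travel":[0,0,0.9],"angular":[0,0,0]},{"hand":0,"travel":[0,0,0.9],"angular":[0,0,0]}]';python3 -m creep '[{"hand":0,"travel":[0,0,0.15],"angular":[0,0,0]},{"hand":0,"travel":[0,0,0.15],"angular":[0,0,0]}]'
```

```text
clock: 9.4
eef_pos: [468.9, -293.8, 48.2]
tool_rot: [3.139, -0.003, 0.177]
force: [0.5, 0.0, -1.2]
width: 24.2
clock: 9.6
eef_pos: [469.2, -294.0, 47.8]
tool_rot: [3.138, -0.003, 0.177]
force: [-2.4, 0.1, 8.1]
width: 24.6
```

```bash
python3 -m creep '[{"hand":0.33,"travel":[0,0,0],"angular":[0,0,0]},{"hand":0.4,"travel":[0,0,0],"angular":[0,0,0]},{"hand":0.5,"travel":[0,0,0],"angular":[0,0,0]},{"hand":0.7,"travel":[0,0,0],"angular":[0,0,0]},{"hand":0.7,"travel":[0,0,-1],"angular":[0,0,0]},{"hand":0.7,"travel":[0,0,-3],"angular":[0,0,0]},{"hand":0.7,"travel":[0,0,-7],"angular":[0,0,0]},{"hand":0.7,"travel":[0,0,-12],"angular":[0,0,0]},{"hand":0.7,"travel":[0,0,-15],"angular":[0,0,0]},{"hand":0.7,"travel":[0,0,-15],"angular":[0,0,0]}]'; python3 -c "
from h import *
go(469,312,195,83,1)
for n in('scene','top'):
    c=Cam(n); cv2.imwrite(f'pics/{n}5.png',c.f[:,:,::-1])
    print([(np.round(r['at'],0).tolist(),round(r['confidence'],2)) for r in ctrl.spot_point(n,'socket')])"
```

```text
clock: 10.6
eef_pos: [471.5, -294.8, 203.1]
tool_rot: [3.132, -0.01, 0.177]
force: [-0.0, -0.1, -0.2]
width: 59.5
travel [10.42, -59.78, 0.32] ang [0.9, -0.1, -72.9] now [ 471.5 -294.8  203.1] w 59.5 F [-0.  -0.1 -0.2] t 10.6
[([372.0, 377.0, -4.0], 0.95), ([436.0, 223.0, -0.0], 0.8), ([472.0, -289.0, 3.0], 0.78), ([531.0, 396.0, 0.0], 0.75), ([467.0, 413.0, 1.0], 0.57)]
[([472.0, -295.0, 2.0], 0.8), ([530.0, 395.0, -2.0], 0.8), ([436.0, 216.0, -1.0], 0.73), ([466.0, 416.0, 1.0], 0.54), ([372.0, 374.0, 1.0], 0.52)]
```

Both cameras have the socket standing on its pad. Next I'll go back for the cup.

```bash
python3 -m creep '[{"hand":0.8,"travel":[10.4,-60,0.3],"angular":[0,0,-72.9]},{"hand":0.8,"travel":[10.4,-60,0.3],"angular":[0,0,-72.9]},{"hand":0.8,"travel":[10.4,-60,0.3],"angular":[0,0,-72.9]},{"hand":0.8,"travel":[10.4,-60,0.3],"angular":[0,0,-72.9]},{"hand":0.8,"travel":[10.4,-60,0.3],"angular":[0,0,-72.9]},{"hand":0.8,"travel":[10.4,-60,0.3],"angular":[0,0,-72.9]},{"hand":0.8,"travel":[10.4,-60,0.3],"angular":[0,0,-72.9]},{"hand":0.8,"travel":[10.4,-60,0.3],"angular":[0,0,-72.9]},{"hand":0.8,"travel":[10.4,-60,0.3],"angular":[0,0,-72.9]},{"hand":0.8,"travel":[10.4,-60,0.3],"angular":[0,0,-72.9]},{"hand":0.8,"travel":[10.4,-60,0.3],"angular":[0,0,-72.9]},{"hand":0.8,"travel":[10.4,-60,0.3],"angular":[0,0,-72.9]},{"hand":0.8,"travel":[10.4,-60,0.3],"angular":[0,0,-72.9]},{"hand":0.8,"travel":[10.4,-60,0.3],"angular":[0,0,-72.9]},{"hand":0.8,"travel":[10.4,-60,0.3],"angular":[0,0,-72.9]},{"hand":0.8,"travel":[10.4,-60,0.3],"angular":[0,0,-72.9]}]'
python3 - <<'E'
from h import *
go(469.3,312.3,56,83,1)
# cup pose from the frame with the arm away (pics 5): blue mask vs model silhouette (hull of bottom+rim circles)
from scipy.optimize import least_squares
a=np.linspace(0,2*np.pi,60); 
def cyl(x,y,z0,h,r): return np.vstack([np.c_[x+r*np.cos(a),y+r*np.sin(a),0*a+z] for z in(z0,z0+h)])
for n in("top","scene"):
    c=Cam(n); im=cv2.imread(f"pics/{n}5.png"); m=cv2.inRange(cv2.cvtColor(im,cv2.COLOR_BGR2HSV),(105,120,30),(130,255,255))
    k=np.zeros_like(m); u=c.proj([469,312,65])[0].astype(int); cv2.circle(k,u.tolist(),22,255,-1); m&=k
    bb=cv2.boundingRect(m); ob=np.array([bb[0],bb[0]+bb[2]-1,bb[1],bb[1]+bb[3]-1])
    def f(q): p=c.proj(cyl(*q,46,38,23)); return np.array([p[:,0].min(),p[:,0].max(),p[:,1].min(),p[:,1].max()])-ob
    r=least_squares(f,[469,312],diff_step=1e-3); print(n,r.x.round(1),r.fun.round(1))
E
```

```text
clock: 12.4
eef_pos: [464.8, 312.9, 191.8]
tool_rot: [3.141, 0.005, 1.446]
force: [0.5, 0.1, 0.4]
width: 68.4
travel [0.06, 0.44, 13.58] ang [0.1, 0.3, -0.1] now [464.8 312.9 191.8] w 68.4 F [0.5 0.1 0.4] t 12.4
top [466.9 309.8] [-6.   6.2 -2.5  2.5]
scene [467.9 312.2] [-1.7  1.7 -1.6  1.4]
```

```bash
python3 -m creep '[{"hand":0.8,"travel":[0,0.35,5],"angular":[0,0,0]},{"hand":0.8,"travel":[0,0.35,9],"angular":[0,0,0]},{"hand":0.8,"travel":[0,0.35,11.5],"angular":[0,0,0]},{"hand":0.8,"travel":[0,0.35,13],"angular":[0,0,0]},{"hand":0.8,"travel":[0,0.35,13.4],"angular":[0,0,0]},{"hand":0.8,"travel":[0,0.35,13.4],"angular":[0,0,0]},{"hand":0.65,"travel":[0,0.35,13.4],"angular":[0,0,0]},{"hand":0.58,"travel":[0,0.35,13.4],"angular":[0,0,0]},{"hand":0.5,"travel":[0,0.35,13.4],"angular":[0,0,0]},{"hand":0.2,"travel":[0,0.35,13.4],"angular":[0,0,0]},{"hand":0,"travel":[0,0.35,13.4],"angular":[0,0,0]},{"hand":0,"travel":[0,0.35,13.4],"angular":[0,0,0]},{"hand":0,"travel":[0,0.35,13.4],"angular":[0,0,0]}]'; python3 -c "
from h import *
go(469.3,312.3,205,83,1)"
```

```text
clock: 13.8
eef_pos: [469.5, 313.1, 60.1]
tool_rot: [3.138, 0.002, 1.446]
force: [-0.8, -0.5, 7.4]
width: 44.5
travel [-0.12, 0.05, -14.49] ang [0.2, 0.1, -0.1] now [469.5 313.1  60.1] w 44.5 F [-0.8 -0.5  7.4] t 13.8
```

```bash
python3 -m creep '[{"hand":0,"travel":[0,0,-0.6],"angular":[0,0,0]},{"hand":0,"travel":[0,0,-1.5],"angular":[0,0,0]},{"hand":0,"travel":[0,0,-4],"angular":[0,0,0]},{"hand":0,"travel":[0,0,-8],"angular":[0,0,0]},{"hand":0,"travel":[0,0,-12],"angular":[0,0,0]},{"hand":0,"travel":[0,0,-14.5],"angular":[0,0,0]},{"hand":0,"travel":[0,0,-14.5],"angular":[0,0,0]}]'; python3 -c "
from h import *
for n in('scene','top'):
    c=Cam(n); cv2.imwrite(f'pics/{n}6.png',c.f[:,:,::-1])
a=cv2.imread('pics/scene6.png')[170:350,300:480]; cv2.imwrite('pics/c6.png',cv2.resize(a,None,fx=3,fy=3,interpolation=2))
go(642.4,-195,150,10,1)"
```

```text
clock: 14.5
eef_pos: [470.7, 315.6, 209.7]
tool_rot: [3.132, -0.004, 1.446]
force: [0.5, 0.4, -0.1]
width: 44.2
travel [-48.27, 23.5, 5.78] ang [0.3, -0.1, 72.8] now [469.1 313.3 205.8] w 44.2 F [ 0.1 -0.4  0.1] t 14.6
```

View pics/c6.png

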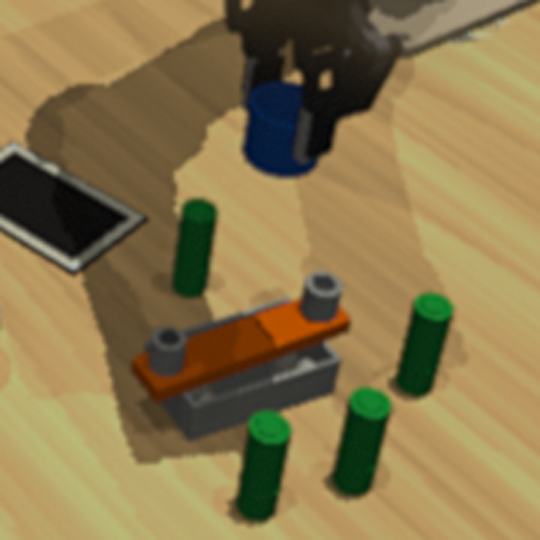

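The cup is in the jaws and the rail and tray have not moved (rail sockets at crop (168,337) and (322,283)). I'll carry the cup to the blue pad.

```bash
python3 -m creep '[{"hand":0,"travel":[-48.3,23.5,2],"angular":[0,0,72.8]},{"hand":0,"travel":[-48.3,23.5,2],"angular":[0,0,72.8]},{"hand":0,"travel":[-48.3,23.5,2],"angular":[0,0,72.8]},{"hand":0,"travel":[-48.3,23.5,2],"angular":[0,0,72.8]},{"hand":0,"travel":[-48.3,23.5,2],"angular":[0,0,72.8]},{"hand":0,"travel":[-48.3,23.5,2],"angular":[0,0,72.8]},{"hand":0,"travel":[-48.3,23.5,2],"angular":[0,0,72.8]},{"hand":0,"travel":[-48.3,23.5,2],"angular":[0,0,72.8]},{"hand":0,"travel":[-48.3,23.5,2],"angular":[0,0,72.8]},{"hand":0,"travel":[-48.3,23.5,2],"angular":[0,0,72.8]},{"hand":0,"travel":[-48.3,23.5,2],"angular":[0,0,72.8]},{"hand":0,"travel":[-48.3,23.5,2],"angular":[0,0,72.8]},{"hand":0,"travel":[-48.3,23.5,2],"angular":[0,0,72.8]},{"hand":0,"travel":[-48.3,23.5,2],"angular":[0,0,72.8]}]'; python3 -c "
from h import *
go(642.4,-195,25,10,1)"
```

```text
clock: 16.0
eef_pos: [641.4, -193.2, 186.6]
tool_rot: [3.141, -0.002, 0.177]
force: [-0.5, 0.2, 0.3]
width: 44.0
travel [0.03, 0.18, 16.16] ang [0.1, -0.1, 0.2] now [ 641.4 -193.2  186.6] w 44.0 F [-0.5  0.2  0.3] t 16.0
```

```bash
python3 -m creep '[{"hand":0,"travel":[0,0.15,5],"angular":[0,0,0]},{"hand":0,"travel":[0,0.15,9],"angular":[0,0,0]},{"hand":0,"travel":[0,0.15,13],"angular":[0,0,0]},{"hand":0,"travel":[0,0.15,15],"angular":[0,0,0]},{"hand":0,"travel":[0,0.15,16],"angular":[0,0,0]},{"hand":0,"travel":[0,0.15,16],"angular":[0,0,0]},{"hand":0,"travel":[0,0.15,16],"angular":[0,0,0]}]'; python3 -c "
from h import *
for n in('scene','top'):
    c=Cam(n); cv2.imwrite(f'pics/{n}7.png',c.f[:,:,::-1])
a=cv2.imread('pics/scene7.png')[140:240,140:250]; cv2.imwrite('pics/c7.png',cv2.resize(a,None,fx=5,fy=5,interpolation=2))
go(642.4,-195,18,10,1)"
```

```text
clock: 16.7
eef_pos: [643.1, -194.1, 27.8]
tool_rot: [3.14, -0.004, 0.178]
force: [-0.4, -1.0, -0.5]
width: 44.1
travel [-0.11, 0.0, 1.05] ang [0.1, -0.3, 0.2] now [ 643.5 -194.8   28.5] w 44.5 F [ 0.  -0.4  0.3] t 16.8
```

View pics/c7.png

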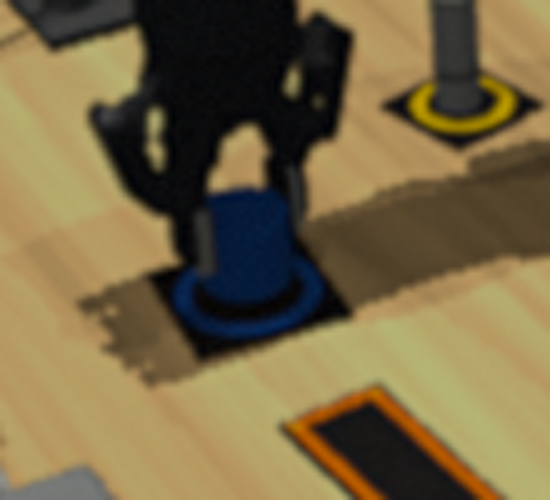

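The cup hangs centred over the blue ring with its foot at crop (248,300), and the socket stands in its yellow ring at (460,105). I'll lower the cup.

```bash
python3 -m creep '[{"hand":0,"travel":[-0.1,0,0.5],"angular":[0,0,0]},{"hand":0,"travel":[-0.1,0,0.9],"angular":[0,0,0]},{"hand":0,"travel":[-0.1,0,1],"angular":[0,0,0]},{"hand":0,"travel":[-0.1,0,1],"angular":[0,0,0]}]';python3 -m creep '[{"hand":0,"travel":[0,0,0.15],"angular":[0,0,0]},{"hand":0,"travel":[0,0,0.15],"angular":[0,0,0]}]'
```

```text
clock: 17.2
eef_pos: [642.2, -194.9, 18.2]
tool_rot: [3.14, -0.005, 0.177]
force: [0.0, -0.6, -0.5]
width: 44.3
clock: 17.4
eef_pos: [642.5, -195.0, 17.3]
tool_rot: [3.139, -0.005, 0.177]
force: [-0.6, 0.0, 3.2]
width: 44.2
```

```bash
python3 -m creep '[{"hand":0.57,"travel":[0,0,0],"angular":[0,0,0]},{"hand":0.65,"travel":[0,0,0],"angular":[0,0,0]},{"hand":0.8,"travel":[0,0,0],"angular":[0,0,0]},{"hand":0.8,"travel":[0,0,0],"angular":[0,0,0]},{"hand":0.8,"travel":[0,0,-1],"angular":[0,0,0]},{"hand":0.8,"travel":[0,0,-3],"angular":[0,0,0]},{"hand":0.8,"travel":[0,0,-7],"angular":[0,0,0]},{"hand":0.8,"travel":[0,0,-12],"angular":[0,0,0]},{"hand":0.8,"travel":[0,0,-16],"angular":[0,0,0]},{"hand":0.8,"travel":[0,0,-16],"angular":[0,0,0]}]'
python3 - <<'E'
from h import *
from scipy.optimize import least_squares
go(469,312,170,83,1)
for n in('scene','top'):
    c=Cam(n); cv2.imwrite(f'pics/{n}8.png',c.f[:,:,::-1])
    print([(np.round(r['at'],0).tolist(),round(r['confidence'],2)) for r in ctrl.spot_point(n,'cup')])
    im=cv2.imread(f"pics/{n}8.png"); h=cv2.cvtColor(im,cv2.COLOR_BGR2HSV); m=cv2.inRange(h,(4,150,60),(20,255,255))
    k=np.zeros_like(m); u=c.proj([469,312,46])[0].astype(int); cv2.circle(k,u.tolist(),50,255,-1); m&=k
    cs,_=cv2.findContours(m,0,1); ob=cv2.convexHull(max(cs,key=cv2.contourArea))
    # silhouette fit of the orange bar (z 32..46)
    def hull(q):
        t=np.radians(q[2]); C,s=np.cos(t),np.sin(t); P=[(q[0]+C*x-s*y,q[1]+s*x+C*y,z) for x in(-75,75) for y in(-16,16) for z in(32,46)]
        return cv2.convexHull(c.proj(P).astype(np.float32))
    def f(q): H=hull(q); return [cv2.pointPolygonTest(H,tuple(map(float,p[0])),True)-.3 for p in ob]
    r=least_squares(f,[469,312,-7],diff_step=1e-3,loss="soft_l1"); print(n,"rail",r.x.round(1),"rms",np.sqrt(np.mean(np.square(f(r.x)))).round(2))
a=cv2.imread('pics/top8.png')[180:290,110:260]; cv2.imwrite('pics/c8.png',cv2.resize(a,None,fx=4,fy=4,interpolation=2))
E
```

```text
clock: 18.4
eef_pos: [646.1, -195.4, 185.1]
tool_rot: [3.134, -0.017, 0.177]
force: [0.4, 0.1, 0.2]
width: 68.1
travel [-8.51, -53.08, 0.97] ang [1.0, -0.6, -72.8] now [ 646.1 -195.4  185.1] w 68.1 F [0.4 0.1 0.2] t 18.4
[([643.0, -194.0, 7.0], 0.9)]
scene rail [472.4 312.4  -6.6] rms 0.38
[([642.0, -194.0, 4.0], 0.61)]
top rail [472.7 314.   -7.5] rms 0.34
```

View pics/c8.png

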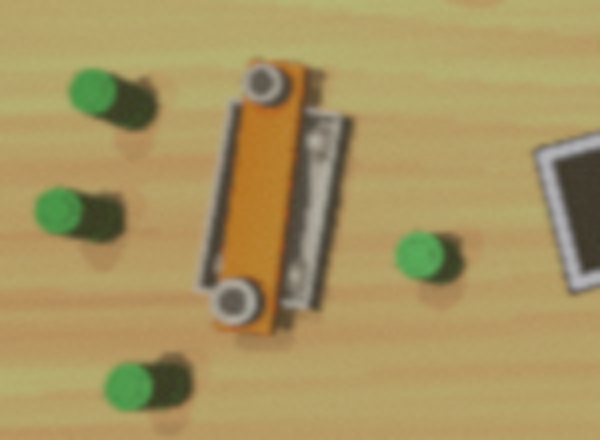

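The cup stands on its pad by both networks. The rail is still on the tray, with its ends at crop (264,85) and (236,300), centre about (472,313) and yaw about -7°. I'll move over it.

```bash
python3 -m creep '[{"hand":0.62,"travel":[-8.2,-53.4,-1],"angular":[0,0,-72.8]},{"hand":0.62,"travel":[-8.2,-53.4,-1],"angular":[0,0,-72.8]},{"hand":0.62,"travel":[-8.2,-53.4,-1],"angular":[0,0,-72.8]},{"hand":0.62,"travel":[-8.2,-53.4,-1],"angular":[0,0,-72.8]},{"hand":0.62,"travel":[-8.2,-53.4,-1],"angular":[0,0,-72.8]},{"hand":0.62,"travel":[-8.2,-53.4,-1],"angular":[0,0,-72.8]},{"hand":0.62,"travel":[-8.2,-53.4,-1],"angular":[0,0,-72.8]},{"hand":0.62,"travel":[-8.2,-53.4,-1],"angular":[0,0,-72.8]},{"hand":0.62,"travel":[-8.2,-53.4,-1],"angular":[0,0,-72.8]},{"hand":0.62,"travel":[-8.2,-53.4,-1],"angular":[0,0,-72.8]},{"hand":0.62,"travel":[-8.2,-53.4,-1],"angular":[0,0,-72.8]},{"hand":0.62,"travel":[-8.2,-53.4,-1],"angular":[0,0,-72.8]},{"hand":0.62,"travel":[-8.2,-53.4,-1],"angular":[0,0,-72.8]},{"hand":0.62,"travel":[-8.2,-53.4,-1],"angular":[0,0,-72.8]},{"hand":0.62,"travel":[-8.2,-53.4,-1],"angular":[0,0,-72.8]}]'; python3 -c "
from h import *
go(471,313,42,83,1)"
```

```text
clock: 20.1
eef_pos: [466.2, 314.4, 184.5]
tool_rot: [3.139, 0.002, 1.445]
force: [0.3, 0.1, -0.2]
width: 52.8
travel [-0.05, 0.45, 14.26] ang [0.2, 0.1, -0.2] now [466.2 314.4 184.5] w 52.8 F [ 0.3  0.1 -0.2] t 20.1
```

```bash
python3 -m creep '[{"hand":0.62,"travel":[0,0.4,5],"angular":[0,0,0]},{"hand":0.62,"travel":[0,0.4,9],"angular":[0,0,0]},{"hand":0.62,"travel":[0,0.4,12],"angular":[0,0,0]},{"hand":0.62,"travel":[0,0.4,13.6],"angular":[0,0,0]},{"hand":0.62,"travel":[0,0.4,14.2],"angular":[0,0,0]},{"hand":0.62,"travel":[0,0.4,14.2],"angular":[0,0,0]},{"hand":0.62,"travel":[0,0.4,14.2],"angular":[0,0,0]}]'; python3 -c "
from h import *
for n in('scene','top'):
    c=Cam(n); cv2.imwrite(f'pics/{n}9.png',c.f[:,:,::-1]); 
a=cv2.imread('pics/scene9.png')[190:330,320:460]; cv2.imwrite('pics/c9.png',cv2.resize(a,None,fx=4,fy=4,interpolation=2))
go(471,313,34,83,1)"
```

```text
clock: 20.8
eef_pos: [471.3, 313.6, 43.4]
tool_rot: [3.138, 0.001, 1.444]
force: [-0.5, -0.3, 0.2]
width: 52.9
travel [-0.09, -0.03, 0.97] ang [0.2, 0.0, -0.2] now [471.4 313.9  43.7] w 53.3 F [0.  0.9 0.1] t 20.9
```

View pics/c9.png

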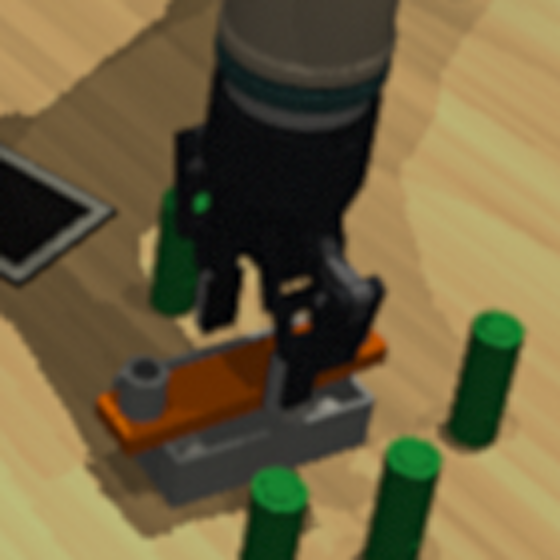

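The fingers straddle the rail's middle, with tips at crop (215,325) and (290,402). I'll lower 9 mm and close.

```bash
python3 -m creep '[{"hand":0.62,"travel":[-0.1,0,0.5],"angular":[0,0,0]},{"hand":0.62,"travel":[-0.1,0,0.9],"angular":[0,0,0]},{"hand":0.62,"travel":[-0.1,0,0.95],"angular":[0,0,0]},{"hand":0.62,"travel":[-0.1,0,0.95],"angular":[0,0,0]}]'; python3 -m creep '[{"hand":0.5,"travel":[0,0,0],"angular":[0,0,0]},{"hand":0.4,"travel":[0,0,0],"angular":[0,0,0]},{"hand":0.2,"travel":[0,0,0],"angular":[0,0,0]},{"hand":0,"travel":[0,0,0],"angular":[0,0,0]},{"hand":0,"travel":[0,0,0],"angular":[0,0,0]},{"hand":0,"travel":[0,0,0],"angular":[0,0,0]}]'
```

```text
clock: 21.3
eef_pos: [471.1, 312.8, 34.1]
tool_rot: [3.138, 0.001, 1.445]
force: [-0.1, 0.0, 0.3]
width: 52.9
clock: 21.9
eef_pos: [471.3, 313.3, 34.5]
tool_rot: [3.137, 0.0, 1.445]
force: [-1.0, 0.0, 4.8]
width: 30.2
```

```bash
python3 -m creep '[{"hand":0,"travel":[0,0,-0.5],"angular":[0,0,0]},{"hand":0,"travel":[0,0,-1],"angular":[0,0,0]},{"hand":0,"travel":[0,0,-2],"angular":[0,0,0]},{"hand":0,"travel":[0,0,-4],"angular":[0,0,0]},{"hand":0,"travel":[0,0,-7],"angular":[0,0,0]},{"hand":0,"travel":[0,0,-10],"angular":[0,0,0]},{"hand":0,"travel":[0,0,-13],"angular":[0,0,0]},{"hand":0,"travel":[0,0,-13],"angular":[0,0,0]}]'; python3 -c "
from h import *
for n in('scene','top'):
    c=Cam(n); cv2.imwrite(f'pics/{n}10.png',c.f[:,:,::-1]); 
a=cv2.imread('pics/scene10.png')[170:330,310:470]; cv2.imwrite('pics/c10.png',cv2.resize(a,None,fx=3.5,fy=3.5,interpolation=2))
go(642,-10.8,160,4.4,1)"
```

```text
clock: 22.7
eef_pos: [472.5, 315.4, 168.9]
tool_rot: [3.132, -0.005, 1.445]
force: [0.1, 0.7, -1.6]
width: 30.2
travel [-29.99, 21.04, 0.64] ang [0.3, -0.2, 78.4] now [470.9 313.1 165.2] w 30.4 F [-0.8 -0.8 -2. ] t 22.8
```

View pics/c10.png

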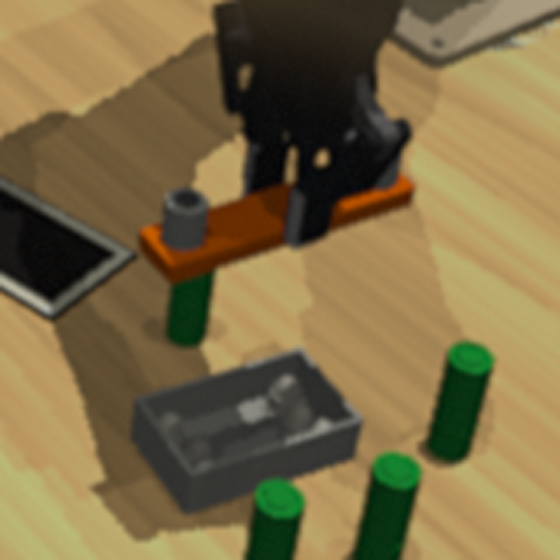

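The rail is held level and the tray stays with its nuts visible at crop (245,430). I'll carry the rail to the orange pad.

```bash
python3 -m creep '[{"hand":0,"travel":[-30,21,1],"angular":[0,0,78.4]},{"hand":0,"travel":[-30,21,1],"angular":[0,0,78.4]},{"hand":0,"travel":[-30,21,1],"angular":[0,0,78.4]},{"hand":0,"travel":[-30,21,1],"angular":[0,0,78.4]},{"hand":0,"travel":[-30,21,1],"angular":[0,0,78.4]},{"hand":0,"travel":[-30,21,1],"angular":[0,0,78.4]},{"hand":0,"travel":[-30,21,1],"angular":[0,0,78.4]},{"hand":0,"travel":[-30,21,1],"angular":[0,0,78.4]},{"hand":0,"travel":[-30,21,1],"angular":[0,0,78.4]},{"hand":0,"travel":[-30,21,1],"angular":[0,0,78.4]},{"hand":0,"travel":[-30,21,1],"angular":[0,0,78.4]},{"hand":0,"travel":[-30,21,1],"angular":[0,0,78.4]},{"hand":0,"travel":[-30,21,1],"angular":[0,0,78.4]}]'; python3 -c "
from h import *
go(642,-10.8,16,4.4,1)"
```

```text
clock: 24.1
eef_pos: [641.3, -10.2, 156.2]
tool_rot: [3.141, -0.005, 0.079]
force: [-0.3, 0.9, -2.3]
width: 30.1
travel [-0.0, 0.06, 14.02] ang [0.0, -0.3, 0.1] now [641.3 -10.2 156.2] w 30.1 F [-0.3  0.9 -2.3] t 24.1
```

```bash
python3 -m creep '[{"hand":0,"travel":[0,0.05,5],"angular":[0,0,0]},{"hand":0,"travel":[0,0.05,9],"angular":[0,0,0]},{"hand":0,"travel":[0,0.05,12],"angular":[0,0,0]},{"hand":0,"travel":[0,0.05,13.5],"angular":[0,0,0]},{"hand":0,"travel":[0,0.05,14],"angular":[0,-0.3,0]},{"hand":0,"travel":[0,0.05,14],"angular":[0,-0.3,0]},{"hand":0,"travel":[0,0.05,14],"angular":[0,-0.3,0]}]'; python3 -c "
from h import *
for n in('scene','top'):
    c=Cam(n); cv2.imwrite(f'pics/{n}11.png',c.f[:,:,::-1]); 
a=cv2.imread('pics/scene11.png')[190:290,170:280]; cv2.imwrite('pics/c11.png',cv2.resize(a,None,fx=5,fy=5,interpolation=2))
go(642,-10.8,7,4.4,1)"
```

```text
clock: 24.8
eef_pos: [643.5, -10.5, 17.8]
tool_rot: [3.141, -0.003, 0.079]
force: [0.0, 0.3, -1.4]
width: 30.1
travel [-0.14, 0.01, 1.09] ang [0.0, -0.2, 0.1] now [643.3 -10.6  17.9] w 30.3 F [-0.9 -0.  -1.4] t 24.9
```

View pics/c11.png

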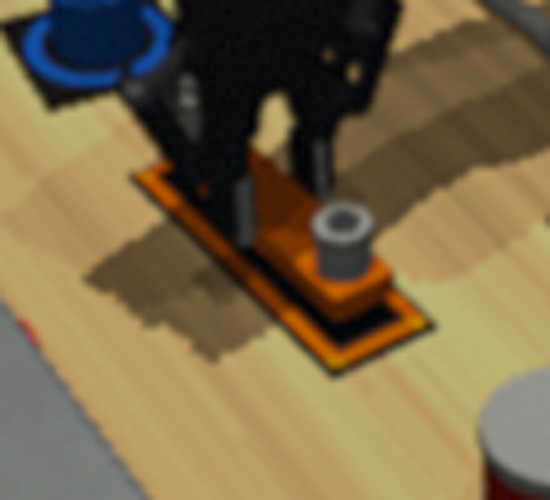

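The rail hangs in line with the orange frame, with its near end at crop (338,320) to (390,290). I'll check its lengthwise offset numerically.

```bash
python3 -c "
from h import *
S=Cam('scene'); f=lambda *p:[(u/5+170,v/5+190) for u,v in p]
P=S.back(f((338,320),(390,290)),15.4); print(P.round(1), 'end mid',P.mean(0).round(1))
Q=S.back(f((337,374),(434,326)),3); print('pad end mid',Q.mean(0).round(1), Q.round(1))
d=R.from_euler('z',-85.6,degrees=True).apply([1,0,0]); print('along',((P.mean(0)-Q.mean(0))@d).round(1),'across',((P.mean(0)-Q.mean(0))@np.array([-d[1],d[0],0])).round(1))
print('socket top', S.back(f((345,220)),15.4+38).round(1), 'expected',(np.array([643,-10.8,0])-59*d).round(1))"
```

```text
[[649.8  61.2  15.4]
 [621.3  56.3  15.4]] end mid [635.5  58.7  15.4]
pad end mid [635.5  76.5   3. ] [[660.7  78.5   3. ]
 [610.4  74.6   3. ]]
along 17.7 across -1.3
socket top [[635.6  45.3  53.4]] expected [638.5  48.    0. ]
```

It sits a few mm short toward -y, so I'll shift about +3 mm in y, lower, and check again after release.

```bash
python3 -m creep '[{"hand":0,"travel":[-0.1,-0.3,0.4],"angular":[0,-0.2,0]},{"hand":0,"travel":[-0.1,-0.3,0.8],"angular":[0,-0.2,0]},{"hand":0,"travel":[-0.1,-0.3,1.1],"angular":[0,-0.2,0]},{"hand":0,"travel":[-0.1,-0.3,1.1],"angular":[0,-0.2,0]}]';python3 -m creep '[{"hand":0,"travel":[0,0,0.15],"angular":[0,0,0]},{"hand":0,"travel":[0,0,0.15],"angular":[0,0,0]}]'
```

```text
clock: 25.35
eef_pos: [641.3, -7.8, 6.0]
tool_rot: [3.141, 0.002, 0.079]
force: [0.4, -0.1, -1.0]
width: 30.2
clock: 25.55
eef_pos: [641.5, -7.8, 5.6]
tool_rot: [3.14, 0.002, 0.079]
force: [-2.5, 0.0, 6.3]
width: 30.3
```

```bash
python3 -m creep '[{"hand":0.42,"travel":[0,0,0],"angular":[0,0,0]},{"hand":0.5,"travel":[0,0,0],"angular":[0,0,0]},{"hand":0.62,"travel":[0,0,0],"angular":[0,0,0]},{"hand":0.62,"travel":[0,0,-1],"angular":[0,0,0]},{"hand":0.7,"travel":[0,0,-4],"angular":[0,0,0]},{"hand":0.9,"travel":[0,0,-9],"angular":[0,0,0]},{"hand":1,"travel":[0,0,-14],"angular":[0,0,0]},{"hand":1,"travel":[0,0,-19],"angular":[0,0,0]},{"hand":1,"travel":[-8,-5,-19],"angular":[0,0,-40]},{"hand":1,"travel":[-12,-9,-19],"angular":[0,0,-40]},{"hand":1,"travel":[-16,-13,-19],"angular":[0,0,-40]},{"hand":1,"travel":[-19,-15,-19],"angular":[0,0,-40]},{"hand":1,"travel":[-19,-15,-19],"angular":[0,0,-40]},{"hand":1,"travel":[-19,-15,-19],"angular":[0,0,-40]}]'
cat > fit.py <<'E'
from h import *
from scipy.optimize import least_squares
def fitbox(c,ob,q0,L,W,z0,z1):
    ob=cv2.convexHull(ob)
    def hull(q):
        t=np.radians(q[2]); C,s=np.cos(t),np.sin(t); P=[(q[0]+C*x-s*y,q[1]+s*x+C*y,z) for x in(-L/2,L/2) for y in(-W/2,W/2) for z in(z0,z1)]
        return cv2.convexHull(c.proj(P).astype(np.float32))
    f=lambda q:[cv2.pointPolygonTest(hull(q),tuple(map(float,p[0])),True)-.3 for p in ob]
    r=least_squares(f,q0,diff_step=1e-3,loss="soft_l1"); return r.x.round(1),np.sqrt(np.mean(np.square(f(r.x)))).round(2)
def spots(ts):
    for n in("scene","top"):
        for t in ts: print(n,t,[(np.round(r['at'],0).tolist(),round(r['confidence'],2)) for r in ctrl.spot_point(n,t)][:3])
E
python3 - <<'E'
from fit import *
go(470,311,150,82,1)
for n in("scene","top"):
    c=Cam(n); cv2.imwrite(f'pics/{n}12.png',c.f[:,:,::-1])
    h=cv2.cvtColor(c.f,cv2.COLOR_RGB2HSV)
    for t,q0,L,W,z0,z1 in(("rail",(642,-11,-85.6),150,32,3,17),("tray",(470,310,-8),110,64,0,32)):
        for r in ctrl.regions_of(n,t)[:2]:
            cs,_=cv2.findContours(r["region"].astype(np.uint8),0,1); k=max(cs,key=cv2.contourArea); print(n,t,round(r["confidence"],2),k[:,0].mean(0).round(),fitbox(c,k,q0,L,W,z0,z1))
    # chrome socket tops on the rail: dist along
    print(n,"expected rail socket tops px",c.proj([[642-59*.0767,-11+59*.997,41],[642+59*.0767,-11-59*.997,41]]).round(1).tolist())
spots(["rail","tray","cup","socket"])
o=[cv2.imread('pics/scene12.png')[195:285,170:280],cv2.imread('pics/top12.png')[115:190,265:375]]
cv2.imwrite('pics/c12.png',np.vstack([cv2.resize(a,None,fx=3.6,fy=3.6,interpolation=2) for a in o]))
E
```

```text
clock: 26.95
eef_pos: [435.7, 130.0, 196.7]
tool_rot: [-3.14, 0.004, 0.787]
force: [0.0, 0.1, 0.2]
width: 85.6
travel [15.26, -10.33, 4.63] ang [-0.2, 0.2, -36.9] now [435.7 130.  196.7] w 85.6 F [0.  0.1 0.2] t 26.95
scene rail 0.57 [225. 234.] (array([638.4, -16.6, -85.4]), np.float64(2.5))
scene tray 0.59 [379. 292.] (array([470. , 311.4,  -9. ]), np.float64(0.3))
scene tray 0.38 [314. 239.] (array([ 472.9,   97.5, -199.4]), np.float64(5.87))
scene expected rail socket tops px [[239.1, 239.4], [209.9, 212.6]]
top rail 0.79 [320. 152.] (array([641.5, -12.2, -86.7]), np.float64(0.52))
top tray 0.85 [172. 241.] (array([469.9, 310.7, -11.4]), np.float64(0.57))
top expected rail socket tops px [[293.3, 151.2], [346.2, 145.3]]
scene rail [([643.0, -12.0, 3.0], 0.86)]
scene tray [([473.0, 314.0, 5.0], 0.85)]
scene cup [([643.0, -196.0, 4.0], 0.73)]
scene socket [([372.0, 379.0, -2.0], 0.91), ([465.0, 414.0, 2.0], 0.75), ([529.0, 402.0, -1.0], 0.72)]
top rail [([638.0, -10.0, -2.0], 0.8)]
top tray [([470.0, 315.0, 1.0], 0.86), ([640.0, -8.0, 4.0], 0.5)]
top cup [([641.0, -195.0, 2.0], 0.65)]
top socket [([370.0, 375.0, 2.0], 0.79), ([471.0, -294.0, 4.0], 0.71), ([533.0, 394.0, -4.0], 0.67)]
```

View pics/c12.png

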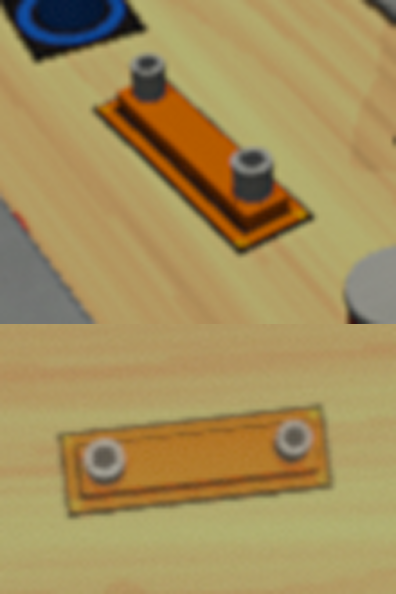

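The rail lies lengthwise in its frame. Its socket tops are at (240,239) and (211,213) in the scene view and (294,152) and (347,147) in the top view, all within about 1.5 px of the expected positions. The tray is at about (470,311), yaw -9.5°, so I'll go to it.

```bash
python3 -m creep '[{"hand":1,"travel":[15.2,-10.3,4],"angular":[0,0,-35.4]},{"hand":1,"travel":[15.2,-10.3,4],"angular":[0,0,-35.4]},{"hand":1,"travel":[15.2,-10.3,4],"angular":[0,0,-35.4]},{"hand":1,"travel":[15.2,-10.3,4],"angular":[0,0,-35.4]},{"hand":1,"travel":[15.2,-10.3,4],"angular":[0,0,-35.4]},{"hand":1,"travel":[15.2,-10.3,4],"angular":[0,0,-35.4]},{"hand":1,"travel":[15.2,-10.3,4],"angular":[0,0,-35.4]},{"hand":1,"travel":[15.2,-10.3,4],"angular":[0,0,-35.4]}]'; python3 -c "
from h import *
go(470,311.2,40,80.5,1)"
```

```text
clock: 28.45
eef_pos: [477.2, 305.0, 155.6]
tool_rot: [-3.141, 0.003, 1.392]
force: [0.2, -0.3, 0.4]
width: 85.3
travel [0.52, -0.8, 11.56] ang [-0.1, 0.2, -0.7] now [477.2 305.  155.6] w 85.3 F [ 0.2 -0.3  0.4] t 28.45
```

```bash
python3 -m creep '[{"hand":1,"travel":[0.5,-0.8,4],"angular":[0,0,-0.7]},{"hand":1,"travel":[0.5,-0.8,8],"angular":[0,0,-0.7]},{"hand":1,"travel":[0.5,-0.8,10.5],"angular":[0,0,-0.7]},{"hand":1,"travel":[0.5,-0.8,11.5],"angular":[0,0,-0.7]},{"hand":1,"travel":[0.5,-0.8,11.5],"angular":[0,0,-0.7]},{"hand":1,"travel":[0.5,-0.8,11.5],"angular":[0,0,-0.7]}]'; python3 -c "
from h import *
go(470,311.2,7,80.5,1)
for n in('scene','top'):
    c=Cam(n); cv2.imwrite(f'pics/{n}13.png',c.f[:,:,::-1]); 
a=cv2.imread('pics/scene13.png')[190:330,320:460]; cv2.imwrite('pics/c13.png',cv2.resize(a,None,fx=4,fy=4,interpolation=2))"
```

```text
clock: 29.05
eef_pos: [470.8, 311.3, 41.8]
tool_rot: [3.141, 0.002, 1.404]
force: [0.2, -0.2, 0.5]
width: 85.4
travel [-0.02, -0.08, 3.48] ang [0.0, 0.1, -0.1] now [470.8 311.3  41.8] w 85.4 F [ 0.2 -0.2  0.5] t 29.05
```

View pics/c13.png

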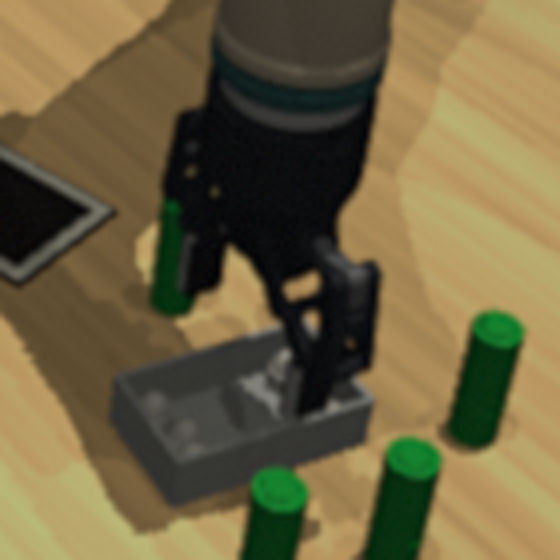

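The open fingers straddle the tray, with tips at crop (200,290) and (315,412). I'll descend in two stages and watch the force.

```bash
python3 -m creep '[{"hand":1,"travel":[0,0,1],"angular":[0,0,0]},{"hand":1,"travel":[0,0,1.6],"angular":[0,0,0]},{"hand":1,"travel":[0,0,2.2],"angular":[0,0,0]},{"hand":1,"travel":[0,0,2.6],"angular":[0,0,0]}]'; python3 -m creep '[{"hand":1,"travel":[0,0,0.5],"angular":[0,0,0]},{"hand":1,"travel":[0,0,0.9],"angular":[0,0,0]},{"hand":1,"travel":[0,0,0.9],"angular":[0,0,0]}]'
```

```text
clock: 29.55
eef_pos: [470.8, 311.4, 15.5]
tool_rot: [3.141, 0.001, 1.404]
force: [-0.2, -0.0, 0.5]
width: 85.6
clock: 29.85
eef_pos: [470.4, 311.1, 5.7]
tool_rot: [-3.141, 0.002, 1.404]
force: [-0.2, -0.3, 1.1]
width: 85.6
```

```bash
python3 -m creep '[{"hand":0.85,"travel":[0,0,0],"angular":[0,0,0]},{"hand":0.78,"travel":[0,0,0],"angular":[0,0,0]},{"hand":0.6,"travel":[0,0,0],"angular":[0,0,0]},{"hand":0.3,"travel":[0,0,0],"angular":[0,0,0]},{"hand":0,"travel":[0,0,0],"angular":[0,0,0]},{"hand":0,"travel":[0,0,0],"angular":[0,0,0]},{"hand":0,"travel":[0,0,0],"angular":[0,0,0]}]'; python3 -m creep '[{"hand":0,"travel":[0,0,-0.5],"angular":[0,0,0]},{"hand":0,"travel":[0,0,-1],"angular":[0,0,0]},{"hand":0,"travel":[0,0,-2],"angular":[0,0,0]},{"hand":0,"travel":[0,0,-4],"angular":[0,0,0]},{"hand":0,"travel":[0,0,-7],"angular":[0,0,0]},{"hand":0,"travel":[0,0,-11],"angular":[0,0,0]},{"hand":0,"travel":[0,0,-13],"angular":[0,0,0]},{"hand":0,"travel":[0,0,-13],"angular":[0,0,0]}]'; python3 -c "
from h import *
for n in('scene','top'):
    c=Cam(n); cv2.imwrite(f'pics/{n}14.png',c.f[:,:,::-1]); 
go(472.3,92.8,140,13.5,1)"
```

```text
clock: 30.55
eef_pos: [470.6, 312.2, 6.6]
tool_rot: [3.141, 0.0, 1.404]
force: [-0.0, 0.6, 5.7]
width: 62.8
clock: 31.35
eef_pos: [472.2, 313.4, 139.9]
tool_rot: [3.137, -0.004, 1.404]
force: [0.7, 0.5, -3.3]
width: 62.6
travel [-21.53, 3.81, -0.33] ang [0.1, 0.0, 66.9] now [470.5 311.4 136.4] w 62.8 F [-1.1 -1.  -4.4] t 31.45
```

The tray is held, since the wrist reads about its weight at 62.8 mm opening. I'll carry it to the white pad.

```bash
python3 -m creep '[{"hand":0,"travel":[-21.5,3.8,0],"angular":[0,0,66.9]},{"hand":0,"travel":[-21.5,3.8,0],"angular":[0,0,66.9]},{"hand":0,"travel":[-21.5,3.8,0],"angular":[0,0,66.9]},{"hand":0,"travel":[-21.5,3.8,0],"angular":[0,0,66.9]},{"hand":0,"travel":[-21.5,3.8,0],"angular":[0,0,66.9]},{"hand":0,"travel":[-21.5,3.8,0],"angular":[0,0,66.9]},{"hand":0,"travel":[-21.5,3.8,0],"angular":[0,0,66.9]},{"hand":0,"travel":[-21.5,3.8,0],"angular":[0,0,66.9]},{"hand":0,"travel":[-21.5,3.8,0],"angular":[0,0,66.9]},{"hand":0,"travel":[-21.5,3.8,0],"angular":[0,0,66.9]},{"hand":0,"travel":[-21.5,3.8,0],"angular":[0,0,66.9]}]'; python3 -c "
from h import *
go(472.3,92.8,22,13.5,1)"
```

```text
clock: 32.55
eef_pos: [471.7, 93.0, 136.0]
tool_rot: [3.14, 0.001, 0.238]
force: [-0.4, -0.5, -3.7]
width: 62.9
travel [0.07, 0.02, 11.4] ang [0.1, 0.1, 0.2] now [471.7  93.  136. ] w 62.9 F [-0.4 -0.5 -3.7] t 32.55
```

```bash
python3 -m creep '[{"hand":0,"travel":[0.05,0,4],"angular":[0,0,0]},{"hand":0,"travel":[0.05,0,8],"angular":[0,0,0]},{"hand":0,"travel":[0.05,0,10.5],"angular":[0,0,0]},{"hand":0,"travel":[0.05,0,11.4],"angular":[0,0,0]},{"hand":0,"travel":[0.05,0,11.4],"angular":[0,0,0]},{"hand":0,"travel":[0.05,0,11.4],"angular":[0,0,0]}]'; python3 -c "
from h import *
for n in('scene','top'):
    c=Cam(n); cv2.imwrite(f'pics/{n}15.png',c.f[:,:,::-1]); 
a=cv2.imread('pics/scene15.png')[180:290,250:370]; cv2.imwrite('pics/c15.png',cv2.resize(a,None,fx=4.5,fy=4.5,interpolation=2))
go(472.3,92.8,10.5,13.5,1)"
```

```text
clock: 33.15
eef_pos: [472.8, 93.3, 22.8]
tool_rot: [3.141, 0.0, 0.239]
force: [-0.2, 0.3, -3.0]
width: 63.2
travel [-0.1, 0.02, 1.28] ang [0.1, -0.1, 0.2] now [473.2  93.3  23.3] w 62.8 F [ 1.3  0.1 -4.2] t 33.25
```

View pics/c15.png

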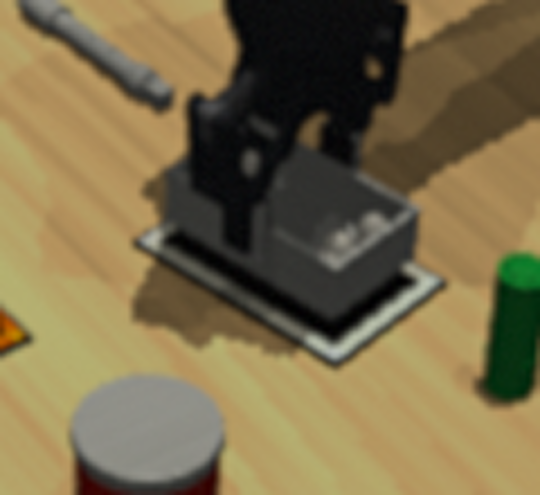

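The tray hangs level inside the white frame, with its near corner at crop (333,318) against the frame corner at (335,360). I'll lower it.

```bash
python3 -m creep '[{"hand":0,"travel":[-0.1,0,0.6],"angular":[0,0,0]},{"hand":0,"travel":[-0.1,0,1],"angular":[0,0,0]},{"hand":0,"travel":[-0.1,0,1.25],"angular":[0,0,0]},{"hand":0,"travel":[-0.1,0,1.25],"angular":[0,0,0]}]';python3 -m creep '[{"hand":0,"travel":[0,0,0.15],"angular":[0,0,0]},{"hand":0,"travel":[0,0,0.15],"angular":[0,0,0]}]'
```

```text
clock: 33.65
eef_pos: [472.0, 92.9, 10.5]
tool_rot: [3.141, -0.001, 0.238]
force: [-1.3, 0.6, -2.7]
width: 63.0
clock: 33.85
eef_pos: [472.1, 93.0, 9.6]
tool_rot: [3.14, -0.001, 0.239]
force: [-0.8, -0.2, 4.2]
width: 62.7
```

```bash
python3 -m creep '[{"hand":0.8,"travel":[0,0,0],"angular":[0,0,0]},{"hand":0.9,"travel":[0,0,0],"angular":[0,0,0]},{"hand":1,"travel":[0,0,0],"angular":[0,0,0]},{"hand":1,"travel":[0,0,0],"angular":[0,0,0]},{"hand":1,"travel":[0,0,-1],"angular":[0,0,0]},{"hand":1,"travel":[0,0,-4],"angular":[0,0,0]},{"hand":1,"travel":[0,0,-8],"angular":[0,0,0]},{"hand":1,"travel":[0,0,-13],"angular":[0,0,0]},{"hand":1,"travel":[0,0,-18],"angular":[0,0,0]},{"hand":1,"travel":[6,-24,-20],"angular":[0,0,0]},{"hand":1,"travel":[6,-24,-20],"angular":[0,0,0]},{"hand":1,"travel":[6,-24,-20],"angular":[0,0,0]},{"hand":1,"travel":[6,-24,-20],"angular":[0,0,0]},{"hand":1,"travel":[6,-24,-20],"angular":[0,0,0]},{"hand":1,"travel":[6,-24,-20],"angular":[0,0,0]},{"hand":1,"travel":[6,-24,-20],"angular":[0,0,0]}]'
python3 - <<'E'
from fit import *
for n in("scene","top"):
    c=Cam(n); cv2.imwrite(f'pics/{n}16.png',c.f[:,:,::-1])
    for t,q0,L,W,z0,z1 in(("rail",(642,-11,-85.6),150,32,3,17),("tray",(472,93,-76.5),110,64,3,35)):
        for r in ctrl.regions_of(n,t)[:1]:
            cs,_=cv2.findContours(r["region"].astype(np.uint8),0,1); k=max(cs,key=cv2.contourArea); print(n,t,round(r["confidence"],2),k[:,0].mean(0).round(),fitbox(c,k,q0,L,W,z0,z1))
spots(["rail","tray","cup","socket","tin","ext_bar"])
o=[cv2.imread('pics/scene16.png')[130:310,160:360],cv2.imread('pics/top16.png')[110:260,210:480]]
a,b=cv2.resize(o[0],(450,405),interpolation=2),cv2.resize(o[1],(350,194),interpolation=2)
cv2.imwrite('pics/c16.png',np.hstack([a,np.vstack([b,np.zeros((211,350,3),np.uint8)])]))
print(ctrl.read_state()["force"].round(1))
E
```

```text
clock: 35.45
eef_pos: [472.5, 341.6, 209.7]
tool_rot: [3.14, -0.001, 0.242]
force: [-0.4, -0.5, -0.3]
width: 85.1
scene rail 0.82 [226. 234.] (array([636.6, -22.1, -86. ]), np.float64(2.22))
scene tray 0.89 [314. 232.] (array([471.1,  91.4, -78. ]), np.float64(0.4))
top rail 0.74 [320. 152.] (array([641.2, -12.5, -86. ]), np.float64(0.45))
top tray 0.71 [277. 227.] (array([471.2,  89.7, -75.8]), np.float64(1.3))
scene rail [([646.0, -11.0, 1.0], 0.56)]
scene tray [([475.0, 95.0, 5.0], 0.8)]
scene cup [([642.0, -194.0, 4.0], 0.96)]
scene socket [([530.0, 399.0, -1.0], 0.93), ([370.0, 379.0, -0.0], 0.85), ([466.0, -290.0, 4.0], 0.78)]
scene tin [([628.0, 202.0, -2.0], 0.93)]
scene ext_bar [([459.0, -104.0, -1.0], 0.78)]
top rail [([640.0, -10.0, -0.0], 0.65)]
top tray [([471.0, 93.0, 4.0], 0.85)]
top cup [([645.0, -194.0, 6.0], 0.87)]
top socket [([531.0, 397.0, -2.0], 0.77), ([472.0, -290.0, 1.0], 0.76), ([436.0, 219.0, -2.0], 0.56)]
top tin [([625.0, 201.0, 1.0], 0.62)]
top ext_bar [([462.0, -109.0, 2.0], 0.61)]
[-0.5  0.1  0.1]
```

View pics/c16.png

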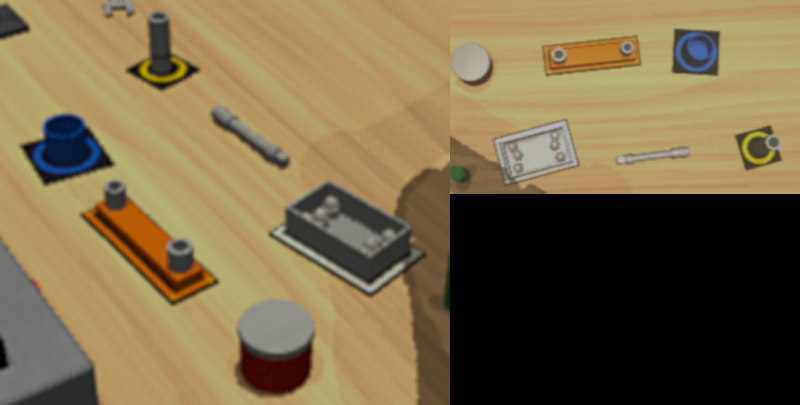

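All four stand centred on their pads: socket (160,70), cup (66,152), rail (148,250) and tray (347,242). The bar and the tin have not moved. I'll hand the job in.

```bash
python3 -c "
from cell import ctrl
print(ctrl.finish_job())"
```

```text
the job is handed in; nothing more can be done
None
```

I took the pile apart in the order asked and handed the job in at about 36 s. The chrome socket is on the yellow-ring pad, the blue cup on the blue-ring pad, the orange rail lengthwise on the orange pad and the steel tray lengthwise on the white pad.

**Last checks:** The final picture showed all four upright and centred on their pads. The networks put each within about 5 mm of its pad centre in both cameras. The bar, tin and all but one of the green sockets read within about 4 mm of where they were. The fourth green one, last detected mid-job, was outside the final crop. The hand was open, well clear of everything, with no load on the wrist.

**One that disagreed:** The scene-camera box fit of the rail was off by about 11 mm in y and had a poor residual (2.2 px), probably because the region mixes the orange rail with its orange frame. The top-camera fit (641, -12.5, residual 0.45 px), the network points and the rail's socket tops all put the rail within about 3 mm of the pad centre, so I left it as placed.

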